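# Set the drill grinder and hold the chuck home in its port

### The job

Sharpen a drill on the bench drill grinder: first turn the selector knob on top of the grinder to the three-dot mark and leave it clicked in there. Then lift the big chuck (the one with the drill) out of the wooden rack, push it nose down into the grinder's port, turning it until its two keys slip into the slots, and keep pushing against the spring until its flange sits flush on the port's rim. Finish while still gripping the chuck and holding it pressed fully home, and leave the other things on the counter where they are.

Things in the scene. Friction and masses are not known exactly. Their poses are not given: they have to be found in the camera images.
- sharpener: Bench drill grinder, fixed: grey housing 220 (x) by 300 (y) mm, flat top 105 mm above the counter, ribbed motor along its back (+x) up to 125 mm high. Origin under the housing's centre, z up, x towards the motor. On top: the round aluminium port (towards +y) and the black selector knob (towards -y). Place and yaw vary.
- port (a point): Centre of the port's mouth: fixed upright aluminium collar 70 mm across, rim 130 mm above the counter, 25 mm above the housing top. Bore 36.5 mm in diameter with two key slots, each 11 mm wide and reaching 24.5 mm from the axis, opposite each other along the x axis of sharpener (and of this point). Bore and slots are straight, 64 mm deep.
- sleeve (a joint): Brass sleeve on a spring in the bore, with a 16 mm hole for the drill. 0 at rest: its top lies 32 mm below the rim. Grows in m as it is pushed down; 0.008 when the chuck's flange sits on the rim. The spring yields from 8 N (more than the chuck weighs) and pushes up with 16 N at 0.008, so a chuck let go rises again.
- selector (a joint): Angle of the selector knob in rad, growing clockwise seen from above, with four click positions: 0 at one dot, 0.5 at two dots, 1.0 at three dots, 1.5 at four dots, stops just beyond both ends. A spring draws it into the nearest click position with up to 0.08 N m. It starts in the one-dot or the two-dot position.
- selector_grip (a point): Middle of the top of the knob's bar grip, on the knob's axis, 33.5 mm above the housing top. Bar 44 long, 13 wide, 24 mm high, on a disc 45 mm across, 10 mm high. This point's x axis turns with the knob, along the bar to its pointer end (white line); at 1.0 it is 0.25 rad clockwise of sharpener's x. Rows of one to four white dots, 31 to 55 mm from the axis, on a black plate.
- chuck: Big steel collet chuck, about 0.45 kg, hanging upright by its flange in one of the rack's two pockets, any yaw. Origin on its axis at the end of the nose, z up. A 10 mm drill reaches 18 mm below the origin; nose 34 mm in diameter, z 0 to 40 mm, chamfered over the first 4; two keys on its +x and -x sides, 8 mm wide, z 14 to 40 mm, 23 mm from the axis. Half a turn fits as well.
- chuck_grip (a point): Middle of the chuck's knurled grip, on its axis, 72 mm above the end of the nose. The grip is 38 mm in diameter, z 46 to 91 mm above the nose end; the chuck's top is at 97 mm.
- chuck_seat (a point): On the chuck's axis at the underside of its flange, 40 mm above the nose end; at port when fully home, 26 mm above it while the keys rest on the rim. Flange 60 mm in diameter, 6 mm thick, with two ears 8 mm wide reaching 37 mm from the axis straight above the keys: seen from above they show where the keys are.
- rack: Wooden block, fixed, 120 (x) by 200 (y) by 66 mm high, origin under its centre. Two round pockets 52 mm wide and 62 mm deep at x = 15 mm, y = -48 and +48 mm; a row of five collets 8 mm high along its -x edge.
- small_chuck: Smaller chuck without keys or ears in the rack's other pocket, grip 25 mm in diameter and 32 mm high, same flange 60 mm. Not needed. Origin at the end of its nose.
- spanner: Open-ended spanner, 170 mm, lying on the counter near the robot. Not needed.
- dust_brush: Brush, 200 mm, wooden handle, lying on the counter near the robot. Not needed.
- oil_bottle: White bottle, 56 mm in diameter, 150 mm high, behind the rack. Not needed.
- paste_tin: Tin, 76 mm in diameter, 65 mm high, behind the rack. Not needed.
- tape: Grey tape measure, 34 by 66 by 64 mm, right of the grinder. Not needed.
- drill_gauge: Steel plate with holes, 90 by 160 by 6 mm, left of the rack. Not needed.
There are look-alikes about, which are no part of the job. What is shaped like the chuck but black or purple is not meant.

How it is judged:
By the outcome, as a careful person would: the job done as asked, in the order asked, and still so for the second after the job is handed in, while the arm keeps its last pose, push and grip.
It also fails if it takes over 61 s, if anything falls off the work surface, if the arm or the gripper's body presses on something with over 40 N, if the wrist force passes 120 N, or if a joint passes its speed limit or range.

### The arm

A 7-joint arm with a two-finger parallel gripper is mounted at the origin on the work surface. World frame = base frame: x ahead of the robot, y to its left, z up, the work surface at z = 0. Lengths are in m, angles in rad, forces in N, time in s.
With the tool pointing down it reaches from about 0.425 to 0.875 m from the base axis. Payload 8.4 kg.
Tool frame: the origin (TCP) lies midway between the tips of the shut fingers; the grasp point (between the pads) lies 19 mm behind it; z points along the fingers, y is the direction in which the jaws open and shut (so a half turn about z gives the same grasp; the last joint's range is limited). The gripper opens to 85 mm and grips with 20 to 120 N. Pads are 22 mm wide; open, the fingers measure 114 mm over their backs; the gripper's body (76 mm by 85 mm) begins 54 mm behind the grasp point. The pads swing forward as they close: fully open they stand 13 mm farther back than shut.
Start: joints at [-1.264, 0.333, 0.04, 1.465, -0.013, 1.343, -0.059], TCP at [0.257, 0.597, 0.231] pointing down, gripper open.
Joint ranges: [-2.58, 2.58], [-0.38, 2.09], [-1.3, 1.39], [0.25, 2.4], [-1.5, 4.64], [0.08, 2.09], [-2.65, 2.65]. Speed limits (rad/s): [2.22, 2.22, 2.79, 2.79, 3.14, 3.14, 3.14].

### API

Orientations are given as a rotation vector (axis times angle).
In Python, from rig import arm gives the robot as it stands.
- The arm moves only by the shell command python3 -m inch 'ROWS' [FORCE]. ROWS is JSON, a list of rows, each a list of 5 numbers: the shift along the tool's x, y, z in mm, then the turn about the tool's z in degrees, then the gripper command: -1 is fully open, 1 is shut, values between are in proportion. In form: [[dx, dy, dz, roll, hand], ...]. A call has 1 to 12 rows; each row shifts and turns the commanded pose from where the row before left it, along the tool's axes as they then stand; what a row does not reach is not made up. A row lasts 1/8 s, in which the tool goes at most 62.5 mm and 10.7 degrees, less where a joint would pass 70% of its speed; a pose out of reach is approached as far as the arm can. A call with a gripper value outside its range is refused whole. The fingers move at their own pace and stop on an object; FORCE is the grip in N (left out, the last holds). Time passes only in rows, so rows that do not move let the fingers close. It gives the time, the measured TCP pose, the force and the opening at its end, in the units of the state.
- arm.state(): the state, without advancing time (a new reading comes with each control period).
- arm.snapshot(name): name is "scene" or "top" or "wrist"; returns a dict with "color" (384x512x3 uint8, red, green, blue), "K" (3x3 intrinsics, pixels), "extrinsics" (4x4, takes a point from camera to world coordinates). Camera axes: x right, y up, looking along -z (the intrinsics and any distortion apply to the point x, -y, -z); pixel columns grow to the right and rows downward; lengths in m; the calibration is good to about 2 mm. A picture is of the moment at which its call begins. There is no depth.
- arm.sign_off(): hands the job in, once; it reports no verdict.
The state is a dict: "clock": time; "joint_pos": joint angles; "dq": joint speeds; "joint_torque": joint torques, N m; "position": TCP position; "ee_rot": TCP orientation; "contact_force": force on the tool from outside, world axes, zero at the start; "wrist_torque": the same for the moment, N m; "width": opening from 0.0 (shut) to 1.0 (fully open).
Only numpy, scipy, OpenCV 4.12 (cv2) and the standard library are available. Lean on these libraries where they do the work, as an engineer would, in place of code of your own. Each camera call takes 0.05 s, during which the arm holds its last target.

## Working session

There is one attempt and no reset: what is moved stays moved. The work goes in short steps, Python scripts to look and compute and a shell command to move; the robot and the scene stay as the last step left them, time stands still between calls to the robot, and variables do not carry over. Pictures are saved under pics/ and viewed, and the job is handed in when it is done.

```bash
ls; mkdir -p pics
python3 - <<'E'
from rig import arm
import cv2,pickle
print(arm.state())
for n in ["scene","top","wrist"]:
    s=arm.snapshot(n); pickle.dump(s,open(f"pics/{n}0.pkl","wb"))
    cv2.imwrite(f"pics/{n}0.png",s["color"][:,:,::-1])
    print(n,s["K"],s["extrinsics"],[k for k in s])
E
```

```text
pics
{'clock': 0.0, 'joint_pos': array([-1.26418823,  0.33389854,  0.03986098,  1.46625074, -0.01340155,
        1.34331181, -0.05847397]), 'dq': array([ 4.81063005e-04, -5.99600186e-04, -1.70564715e-03, -1.28211985e-03,
        1.26785248e-03,  1.55678529e-03,  6.38960972e-05]), 'joint_torque': array([ 7.17910552e-04, -6.58556986e+01,  1.36553943e+00, -4.05575144e+01,
        1.66006788e-02,  1.23449630e-02,  3.70977966e-05]), 'position': array([0.25643501, 0.5967872 , 0.23043913]), 'ee_rot': array([-6.33000034e-01, -3.07693299e+00,  2.49299762e-03]), 'contact_force': array([-0.39078176, -0.99648872,  0.43359852]), 'wrist_torque': array([ 0.04376234, -0.0531682 ,  0.01497702]), 'width': 1.0018916530164852}
scene [[423.89408053   0.         257.51099668]
 [  0.         423.89408053 197.23360473]
 [  0.           0.           1.        ]] [[-0.81141279 -0.34490579  0.47185727  1.1905383 ]
 [ 0.58415492 -0.50521718  0.63523116  0.93628309]
 [ 0.01929549  0.79107244  0.61141809  0.99269919]
 [ 0.          0.          0.          1.        ]] ['color', 'K', 'extrinsics']
top [[443.03804917   0.         256.96067927]
 [  0.         443.03804917 197.56483367]
 [  0.           0.           1.        ]] [[-1.76185705e-02  9.84724969e-01 -1.73223328e-01  2.58134055e-01]
 [-9.99802884e-01 -1.89374331e-02 -5.96377872e-03 -1.14347341e-03]
 [-9.15308700e-03  1.73084110e-01  9.84864514e-01  1.52239984e+00]
 [ 0.00000000e+00  0.00000000e+00  0.00000000e+00  1.00000000e+00]] ['color', 'K', 'extrinsics']
wrist [[320.75842688   0.         256.94427065]
 [  0.         320.75842688 187.41014819]
 [  0.           0.           1.        ]] [[ 0.39436717 -0.88479482 -0.24821897  0.19500044]
 [ 0.9189512   0.37917899  0.10840658  0.6239678 ]
 [-0.00179816 -0.27085312  0.96261901  0.37324939]
 [ 0.          0.          0.          1.        ]] ['color', 'K', 'extrinsics']
```

View pics/scene0.png

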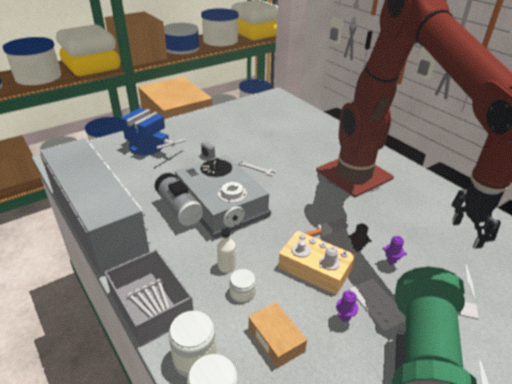

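View pics/top0.png

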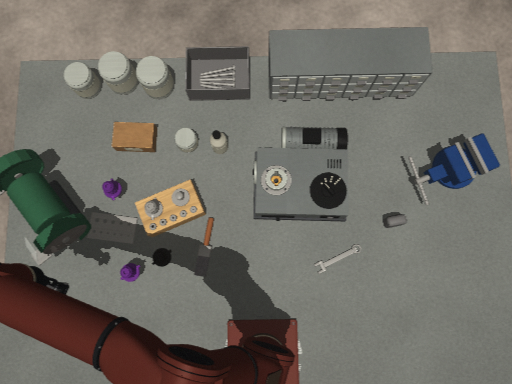

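View pics/wrist0.png

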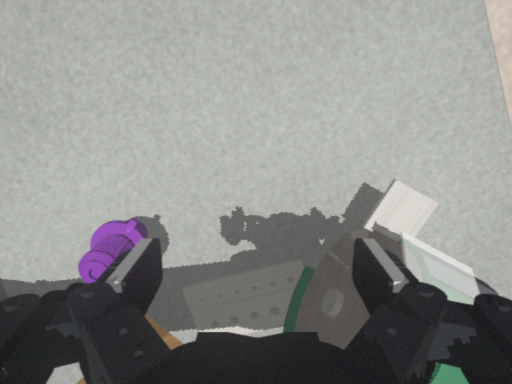

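Run:
```python
import cv2
a=cv2.imread("pics/top0.png")
cv2.imwrite("pics/topA.png",cv2.resize(a[110:250,110:250],None,fx=4.2,fy=4.2,interpolation=cv2.INTER_CUBIC))
cv2.imwrite("pics/topB.png",cv2.resize(a[110:240,235:365],None,fx=4.5,fy=4.5,interpolation=cv2.INTER_CUBIC))
```

```text
(no output)
```

View pics/topA.png

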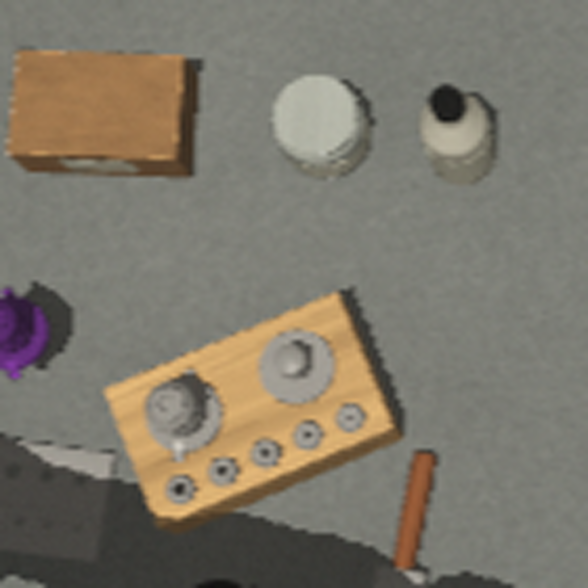

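View pics/topB.png

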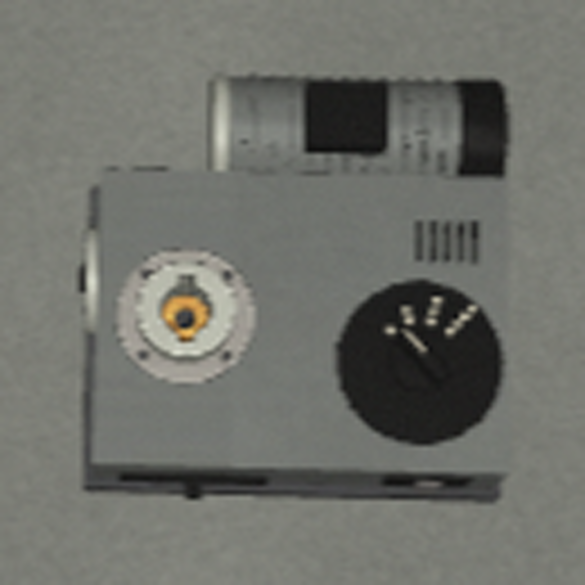

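```bash
cat > h.py <<'E'
import numpy as np, cv2, pickle
from scipy.spatial.transform import Rotation as R
def load(n): return pickle.load(open(f"pics/{n}.pkl","rb"))
def w(s,u,v,z):
    K,E=s["K"],s["extrinsics"]
    d=np.array([(u-K[0,2])/K[0,0],-(v-K[1,2])/K[1,1],-1]); d=E[:3,:3]@d; o=E[:3,3]
    return o+d*(z-o[2])/d[2]
def px(s,p):
    K,E=s["K"],s["extrinsics"]
    c=E[:3,:3].T@(np.asarray(p)-E[:3,3]); return np.array([K[0,2]+K[0,0]*c[0]/-c[2],K[1,2]-K[1,1]*c[1]/-c[2]])
def snap(name,tag):
    from rig import arm
    s=arm.snapshot(name); pickle.dump(s,open(f"pics/{tag}.pkl","wb")); cv2.imwrite(f"pics/{tag}.png",s["color"][:,:,::-1]); return s
def toolshift(st,target):
    """target world TCP -> mm in tool axes"""
    return R.from_rotvec(st["ee_rot"]).inv().apply(np.asarray(target)-st["position"])*1e3
E
python3 - <<'E'
from h import *
s=load("top0")
A=lambda u,v:(u/4.2+110,v/4.2+110)
B=lambda u,v:(u/4.5+235,v/4.5+110)
for n,p,z in [("hous UL",B(103,170),.105),("LL",B(87,465),.105),("LR",B(505,470),.105),("UR",B(505,178),.105),
 ("port flange",B(186,318),.105),("port rim?",B(186,312),.13),("sel disc plate",B(421,362),.105),("dot1",B(390,330),.105),("dot4mid",B(460,322),.105),("dot3mid",B(435,311),.105),
 ("barline end",B(402,330),.1385),("bar other",B(440,385),.1385),
 ("rack UL",A(105,390),.066),("rack UR",A(342,292),.066),("rack LR",A(400,432),.066),("rack LL",A(158,524),.066),
 ("big flange",A(184,414),.072),("big ear",A(178,455),.072),("small flange",A(297,367),.072)]:
    print(n,w(s,*p,z).round(4))
print(R.from_rotvec([-6.33000034e-01, -3.07693299e+00,  2.49299762e-03]).as_matrix().round(3))
E
```

```text
hous UL [0.6749 0.0014 0.105 ]
LL [0.4559 0.0168 0.105 ]
LR [ 0.4467 -0.2823  0.105 ]
UR [ 0.6628 -0.2937  0.105 ]
port flange [ 0.5623 -0.0569  0.105 ]
port rim? [ 0.5613 -0.056   0.13  ]
sel disc plate [ 0.5265 -0.2258  0.105 ]
dot1 [ 0.5505 -0.2045  0.105 ]
dot4mid [ 0.5554 -0.2554  0.105 ]
dot3mid [ 0.5639 -0.2377  0.105 ]
barline end [ 0.5434 -0.2081  0.1385]
bar other [ 0.5034 -0.2331  0.1385]
rack UL [0.5042 0.4152 0.066 ]
rack UR [0.5802 0.2272 0.066 ]
rack LR [0.466  0.1803 0.066 ]
rack LL [0.3967 0.3703 0.066 ]
big flange [0.4828 0.3504 0.072 ]
big ear [0.4502 0.3544 0.072 ]
small flange [0.5187 0.2615 0.072 ]
[[-0.919  0.395 -0.001]
 [ 0.395  0.919 -0.002]
 [-0.    -0.002 -1.   ]]
```

Run:
```python
from h import *
from rig import arm
st=arm.state()
print(toolshift(st,[0.525,-0.2225,0.26]))
```

```text
[-570.17481289 -646.89801048  -28.50260432]
```

```bash
python3 -m inch '[[-30,-36,-6,0,-1],[-36,-40,-6,0,-1],[-36,-40,-6,0,-1],[-36,-40,-6,0,-1],[-36,-40,-5,0,-1],[-36,-40,0,0,-1],[-36,-40,0,0,-1],[-36,-40,0,0,-1],[-36,-40,0,0,-1],[-36,-40,0,0,-1],[-36,-40,0,0,-1],[-36,-40,0,0,-1]]' 40
```

```text
clock: 1.65
position: [0.4602, -0.0101, 0.2604]
ee_rot: [0.633, 3.077, 0.001]
contact_force: [1.2, 0.6, 0.6]
width: 0.999
```

Run:
```python
from h import *
from rig import arm
st=arm.state()
print(st['joint_pos'],toolshift(st,[0.525,-0.2225,0.26]))
```

```text
[-0.73183982 -0.12416573  0.61141759  1.88427371  0.07236153  1.35928235
  1.02583855] [-143.34631492 -169.6108027     0.29511961]
```

```bash
python3 -m inch '[[-36,-43,0,0,-1],[-36,-43,0,0,-1],[-36,-43,0,0,-1],[-36,-41,0,0,-1],[0,0,0,10.6,-1],[0,0,0,10.6,-1],[0,0,0,10.6,-1],[0,0,0,10.6,-1],[0,0,0,10.6,-1],[0,0,0,10.6,-1],[0,0,0,10.6,-1],[0,0,0,10.6,-1]]'
python3 -m inch '[[0,0,0,10.6,-1],[0,0,0,10.6,-1],[0,0,0,10.6,-1],[0,0,0,0,-1],[0,0,0,0,-1]]'
python3 - <<'E'
from h import *
from rig import arm
snap("wrist","w1");snap("top","top1")
st=arm.state()
print(st['joint_pos'],st['position'],R.from_rotvec(st['ee_rot']).as_matrix().round(3))
E
```

```text
clock: 3.15
position: [0.5252, -0.2212, 0.2602]
ee_rot: [-2.548, -1.838, 0.0]
contact_force: [0.5, 0.1, -0.1]
width: 1.0
clock: 3.78
position: [0.5253, -0.2213, 0.2603]
ee_rot: [-2.948, -1.085, 0.0]
contact_force: [-0.1, -1.3, -0.4]
width: 1.0
[-0.71245066  0.34699889  1.30277102  1.66409021 -0.33997011  1.39265136
 -0.23055509] [ 0.52521402 -0.22138779  0.26034292] [[ 0.763  0.647  0.   ]
 [ 0.647 -0.763  0.   ]
 [ 0.    -0.    -1.   ]]
```

View pics/w1.png

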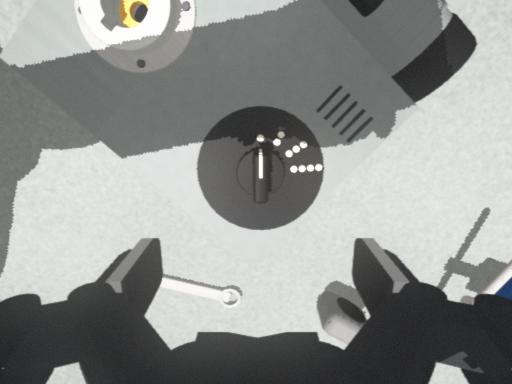

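Run:
```python
from h import *
a=cv2.imread("pics/w1.png")
cv2.imwrite("pics/w1z.png",cv2.resize(a[95:240,185:335],None,fx=5,fy=4.0*1.0,interpolation=cv2.INTER_CUBIC) if 0 else cv2.resize(a[95:240,185:335],None,fx=4,fy=4,interpolation=cv2.INTER_CUBIC))
```

```text
(no output)
```

View pics/w1z.png

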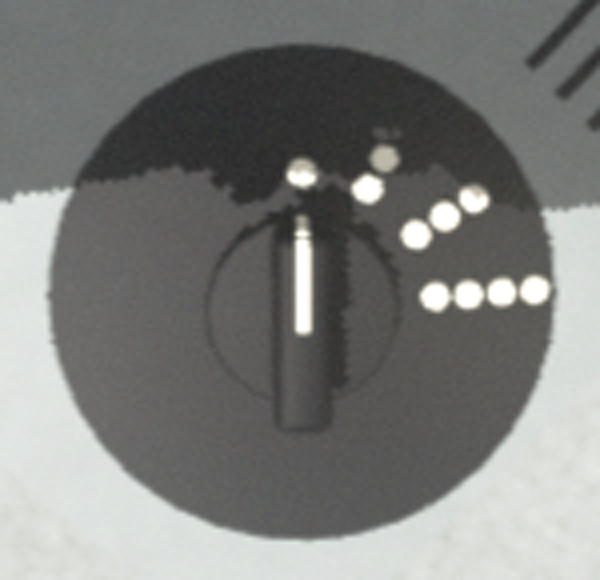

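Run:
```python
from h import *
from rig import arm
s=load("w1"); st=arm.state()
B=lambda u,v:(u/4+185,v/4+95)
for n,p,z in [("plate",B(301.5,291),.106),("disc L",B(207,310),.115),("disc R",B(400,310),.115),("bar top near",B(303,428),.1385),("line end far",B(303,222),.1385),("bar L",B(275,330),.1385),("bar R",B(331,330),.1385),("dot1",B(301,174),.106),("dot4",B(435,297),.106),("dot4b",B(535,290),.106)]:
    q=w(s,*p,z); print(n,q.round(4),toolshift(st,q).round(1))
# port in this view
for n,p,z in [("port flange ctr",(137,18),.105)]: print(n,w(s,*p,z))
```

```text
plate [ 0.5322 -0.2212  0.106 ] [  5.4   4.4 154.3]
disc L [ 0.5161 -0.2062  0.115 ] [  2.8 -17.5 145.3]
disc R [ 0.5449 -0.24    0.115 ] [  2.9  26.9 145.3]
bar top near [ 0.5144 -0.2363  0.1385] [-17.9   4.4 121.8]
line end far [ 0.5485 -0.2071  0.1385] [ 27.    4.2 121.8]
bar L [ 0.5272 -0.2176  0.1385] [  4.   -1.6 121.8]
bar R [ 0.5349 -0.2266  0.1385] [  4.   10.3 121.8]
dot1 [ 0.553  -0.2032  0.106 ] [ 32.9   4.1 154.4]
dot4 [ 0.5515 -0.2462  0.106 ] [  4.   36.  154.3]
dot4b [ 0.5681 -0.263   0.106 ] [  5.7  59.5 154.3]
port flange ctr [ 0.56239079 -0.05884171  0.105     ]
```

```bash
python3 -m inch '[[4.5,4.4,40,0,-0.2],[0,0,40,0,-0.2],[0,0,30,0,-0.2],[0,0,20,0,-0.2],[0,0,12,0,-0.2],[0,0,0,0,-0.2],[0,0,0,0,-0.2]]' 40
python3 - <<'E'
from h import *
from rig import arm
snap("wrist","w2")
st=arm.state()
print(st['joint_pos'],st['width'])
E
```

```text
clock: 4.75
position: [0.5321, -0.2222, 0.1193]
ee_rot: [2.95, 1.078, 0.002]
contact_force: [-0.6, -0.4, -0.2]
width: 0.6
[-0.57627336  0.48947597  1.15114197  1.82411495 -0.48997064  1.15073834
 -0.12997696] 0.5972278966450337
```

View pics/w2.png

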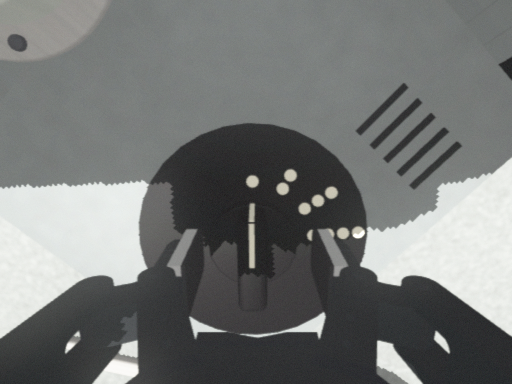

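```bash
python3 -m inch '[[0,-2,1,0,-0.2],[0,0,0,0,1],[0,0,0,0,1],[0,0,0,0,1],[0,0,0,0,1]]' 40
python3 - <<'E'
from h import *
from rig import arm
st=arm.state()
print(st['joint_pos'],st['contact_force'],st['wrist_torque'])
E
```

```text
clock: 5.42
position: [0.5306, -0.2205, 0.1176]
ee_rot: [2.95, 1.078, 0.001]
contact_force: [2.3, -1.3, 2.3]
width: 0.137
[-0.58111578  0.48789256  1.15227397  1.83007095 -0.48914857  1.14688836
 -0.13171786] [ 2.31912533 -1.28390784  2.33498466] [-0.11828812 -0.25339273  0.01073675]
```

Gripped with an opening of about 12 mm, which matches the 13 mm bar, and side force is low. Now turn it clockwise 57.3°.

```bash
python3 -m inch '[[0,0,0,8,1],[0,0,0,8,1],[0,0,0,8,1],[0,0,0,8,1],[0,0,0,8,1],[0,0,0,8,1],[0,0,0,8,1],[0,0,0,2,1],[0,0,0,0,1],[0,0,0,0,1]]'
python3 - <<'E'
from h import *
from rig import arm
snap("wrist","w3")
st=arm.state()
print(st['joint_pos'],st['contact_force'],st['wrist_torque'])
E
```

```text
clock: 6.68
position: [0.5311, -0.2232, 0.1177]
ee_rot: [3.098, -0.489, 0.006]
contact_force: [7.5, -12.9, -7.5]
width: 0.144
[-0.6605068   0.63676534  1.33672038  1.83206456 -0.66111467  1.21669551
 -1.00241184] [  7.71904883 -13.67380666  -8.25239819] [-2.66015434 -1.58082049 -0.02262836]
```

View pics/w3.png

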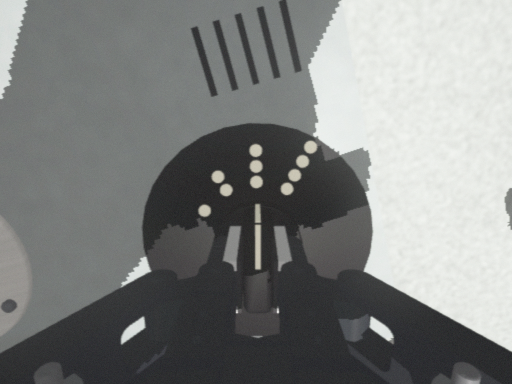

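```bash
python3 -m inch '[[0,0,0,0,0],[0,0,0,0,-0.2],[0,0,0,0,-0.4],[0,0,-30,0,-0.4],[0,0,-50,0,-0.6],[0,0,-60,0,-1],[0,0,0,0,-1]]'
python3 - <<'E'
from h import *
from rig import arm
snap("wrist","w4"); snap("top","top4")
st=arm.state()
print(st['joint_pos'],st['position'],st['contact_force'])
print(R.from_rotvec(st['ee_rot']).as_matrix().round(3))
E
```

```text
clock: 7.6
position: [0.5317, -0.2217, 0.2617]
ee_rot: [-3.103, 0.488, -0.01]
contact_force: [-0.0, 0.5, -0.9]
width: 0.999
[-0.72332547  0.40217166  1.35218677  1.65928078 -0.39942417  1.40401434
 -1.20135132] [ 0.53040253 -0.21998693  0.25752789] [-0.49516443  0.12274498 -0.26735601]
[[ 0.952 -0.306  0.001]
 [-0.306 -0.952  0.001]
 [ 0.001 -0.001 -1.   ]]
```

View pics/w4.png

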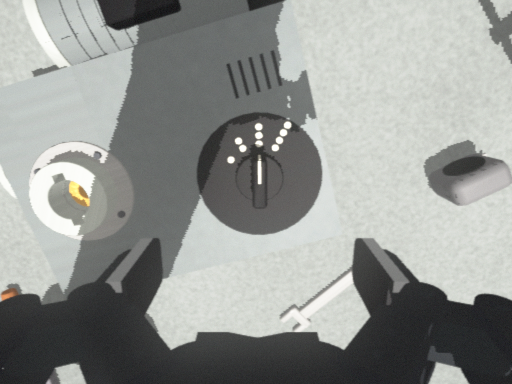

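```bash
python3 -m inch '[[-9,-40,-6,0,-1],[-9,-40,-6,0,-1],[-9,-40,-6,0,-1],[-9,-39,-4,0,-1],[0,0,0,-10,-1],[0,0,0,-10,-1],[0,0,0,-10,-1],[0,0,0,-10,-1],[0,0,0,-10,-1],[0,0,0,-10,-1],[0,0,0,-10,-1],[0,0,0,-10,-1]]'
python3 -m inch '[[0,0,0,-10,-1],[0,0,0,-10,-1],[0,0,0,-10,-1],[0,0,0,-10,-1],[0,0,0,-10,-1],[0,0,0,0,-1],[0,0,0,0,-1]]'
python3 - <<'E'
from h import *
from rig import arm
s=snap("wrist","w5")
st=arm.state()
print(st['joint_pos'],st['position'],px(s,[.562,-.058,.13]))
print(R.from_rotvec(st['ee_rot']).as_matrix().round(3))
a=cv2.imread("pics/w5.png")
u,v=px(s,[.562,-.058,.12]).astype(int)
print(u,v); u0=max(u-75,0);v0=max(v-75,0);print(u0,v0)
cv2.imwrite("pics/w5z.png",cv2.resize(a[v0:v0+145,u0:u0+150],None,fx=4,fy=4,interpolation=cv2.INTER_CUBIC))
E
```

```text
clock: 9.2
position: [0.5439, -0.0574, 0.2776]
ee_rot: [-2.685, -1.629, 0.005]
contact_force: [-0.1, 0.4, -0.0]
width: 0.997
clock: 10.07
position: [0.5443, -0.0578, 0.2785]
ee_rot: [-1.758, -2.602, 0.002]
contact_force: [-0.3, 0.6, 0.6]
width: 0.995
[-0.84103507  0.12681336  0.96027638  1.68022444 -0.10507568  1.39044844
  0.51781123] [ 0.54446571 -0.05781951  0.27871881] [273.16351191 179.9888143 ]
[[-0.374  0.927 -0.001]
 [ 0.927  0.374 -0.   ]
 [ 0.    -0.001 -1.   ]]
272 177
197 102
```

View pics/w5.png

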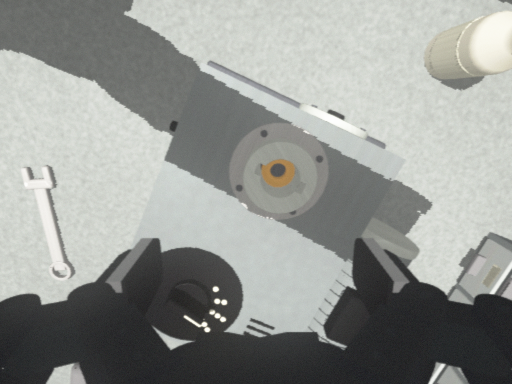

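View pics/w5z.png

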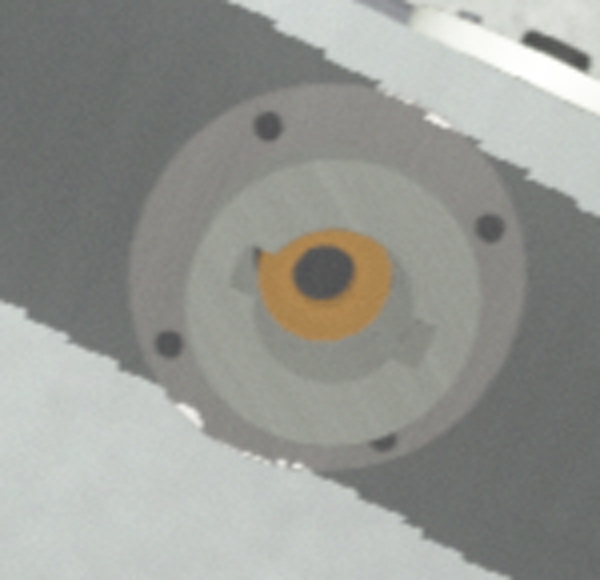

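Run:
```python
from h import *
s=load("w5")
B=lambda u,v:(u/4+197-.375,v/4+102-.375)
c=w(s,*B(334,302),.13);print("rim",c, [np.linalg.norm(w(s,*B(*p),.13)-c).round(4) for p in [(186,300),(482,300),(334,158),(334,445)]])
f=w(s,*B(328,276),.108);print("flange",f)
a=w(s,*B(234,268),.13);b=w(s,*B(430,348),.13);print("slots",a,b,(a+b)/2,np.linalg.norm(a-b),np.arctan2(*(b-a)[1::-1]))
print("sleeve hole",w(s,*B(324,272),.098))
# housing edges near full image
L=lambda p,q:(w(s,*q,.105)-w(s,*p,.105))
for p,q in [((208,66),(402,158)),((166,155),(208,66))]:
    d=L(p,q);print(d,np.arctan2(d[1],d[0]))
s4=load("top4");s1=load("w4")
# yaw from knob-port: sharpener frame both x?
```

```text
rim [ 0.56696626 -0.05301783  0.13      ] [np.float64(0.0346), np.float64(0.0346), np.float64(0.0336), np.float64(0.0355)]
flange [ 0.5664771 -0.0518548  0.108    ]
slots [ 0.54227163 -0.05422379  0.13      ] [ 0.59235676 -0.05482689  0.13      ] [ 0.5673142  -0.05452534  0.13      ] 0.05008876437396822 -0.01204110659783863
sleeve hole [ 0.56658238 -0.0531046   0.098     ]
[ 0.20851579 -0.00891092  0.        ] -0.04270899402501423
[0.01088423 0.09413171 0.        ] 1.4556798388291443
```

```bash
python3 -m inch '[[40,10,0,0,-1],[41,10,0,0,-1],[41,10,0,0,-1],[41,10,0,0,-1],[40,10,0,0,-1],[40,10,0,0,-1],[40,10,0,0,-1],[40,10,0,0,-1],[40,10,20,0,-1],[40,9.5,20,0,-1],[0,0,18,0,-1],[0,0,0,0,-1]]'
python3 - <<'E'
from h import *
from rig import arm
arm.snapshot
import time
s=snap("wrist","w6"); 
st=arm.state()
print(st['joint_pos'],st['position'],st['dq'].round(3))
print(R.from_rotvec(st['ee_rot']).as_matrix().round(3))
a=cv2.imread("pics/w6.png")
u,v=px(s,[.485,.352,.08]).astype(int)
u0=max(u-75,0);v0=max(v-75,0);print(u,v,u0,v0)
cv2.imwrite("pics/w6z.png",cv2.resize(a[v0:v0+145,u0:u0+150],None,fx=4,fy=4,interpolation=cv2.INTER_CUBIC))
E
```

```text
clock: 11.62
position: [0.4845, 0.3517, 0.2197]
ee_rot: [1.755, 2.605, -0.005]
contact_force: [-0.1, -0.1, 0.5]
width: 1.001
[-1.25345554  0.26987538  0.66996013  1.63532005 -0.1718947   1.29781242
 -0.17024652] [0.4852217  0.35153221 0.221066  ] [ 0.009 -0.021  0.01  -0.02  -0.001  0.004  0.003]
[[-0.375  0.927 -0.   ]
 [ 0.927  0.375 -0.001]
 [-0.001 -0.001 -1.   ]]
256 174 181 99
```

View pics/w6.png

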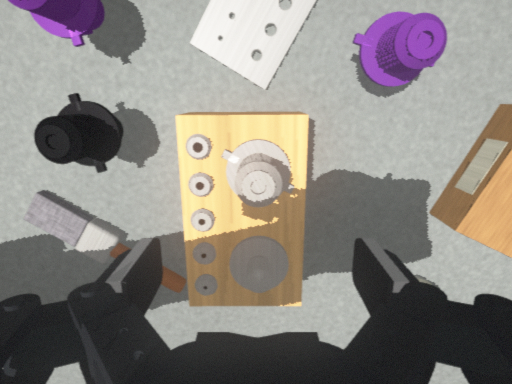

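View pics/w6z.png

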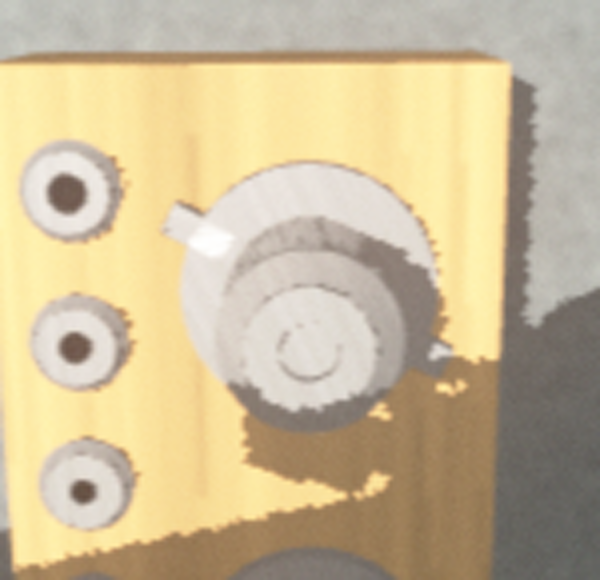

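Run:
```python
from h import *
from rig import arm
s=load("w6");st=arm.state()
B=lambda u,v:(u/4+181-.375,v/4+99-.375)
for n,p,z in [("flange",(312,292),.072),("top",(310,347),.123),("grip top",(312,340),.117)]:
    q=w(s,*B(*p),z);print(n,q,toolshift(st,q).round(1))
print(np.linalg.norm(w(s,*B(182,292),.072)-w(s,*B(443,292),.072)))
a=w(s,*B(174,214),.072);b=w(s,*B(450,360),.072);d=b-a
print("ears",a,b,(a+b)/2,np.linalg.norm(d),np.arctan2(d[1],d[0]))
a=w(s,*B(2,62),.066);b=w(s,*B(510,64),.066);print("rack edge",b-a,np.arctan2(*(b-a)[1::-1]))
```

```text
flange [0.4863496  0.35366559 0.072     ] [  1.7   2.  149.1]
top [0.48553342 0.35427012 0.123     ] [ 2.5  1.4 98.1]
grip top [0.48599063 0.3542177  0.117     ] [  2.3   1.8 104.1]
0.06054510155591498
ears [0.4502981  0.35871008 0.072     ] [0.52263602 0.3506957  0.072     ] [0.48646706 0.35470289 0.072     ] 0.07278051874281725 -0.11034086686811173
rack edge [0.1063379  0.04267466 0.        ] 0.38163677158050846
```

```bash
python3 -m inch '[[2,1.5,40,0,-1],[0,0,40,0,-1],[0,0,30,0,-1],[0,0,20,0,-1],[0,0,10,0,-1],[0,0,0,0,-0.3],[0,0,0,0,-0.1],[0,0,0,0,-0.1]]' 80
python3 - <<'E'
from h import *
from rig import arm
snap("wrist","w7")
st=arm.state()
print(st['position'],st['width'])
E
```

```text
clock: 12.68
position: [0.486, 0.3556, 0.0822]
ee_rot: [1.753, 2.607, 0.002]
contact_force: [-0.3, 0.3, 0.1]
width: 0.552
[0.48590496 0.35560944 0.08206751] 0.5546030302793306
```

View pics/w7.png

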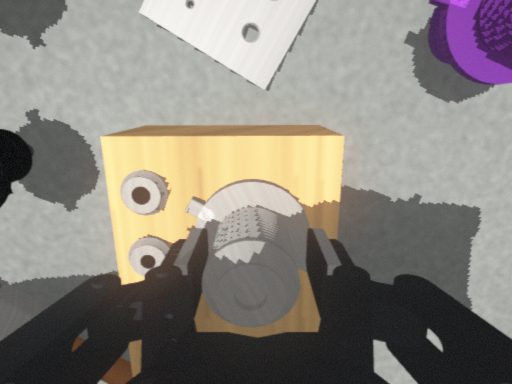

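```bash
python3 -m inch '[[0,-1.5,0.5,0,-0.1],[0,0,0,0,0.6],[0,0,0,0,1],[0,0,0,0,1],[0,0,0,0,1],[0,0,0,0,1]]' 80
python3 - <<'E'
from h import *
from rig import arm
snap("wrist","w8")
st=arm.state()
print(st['position'],st['width'],st['contact_force'],st['joint_pos'])
E
```

```text
clock: 13.48
position: [0.484, 0.3547, 0.0812]
ee_rot: [-1.753, -2.606, 0.0]
contact_force: [-3.1, -1.9, 5.8]
width: 0.429
[0.48397806 0.35468597 0.08124359] 0.4219451236933097 [-2.90164567 -1.77250288  6.57119198] [-1.20841647  0.40578754  0.6229238   1.78462545 -0.2711117   1.03808137
 -0.09808733]
```

View pics/w8.png

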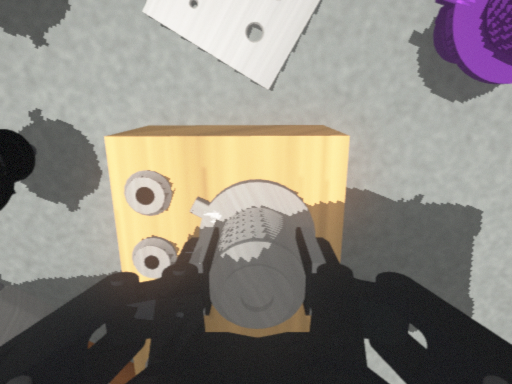

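```bash
python3 -m inch '[[0,0,-8,0,1],[0,0,-20,0,1],[0,0,-30,0,1],[0,0,-40,0,1],[0,0,-45,0,1],[0,0,-40,0,1],[0,0,-17,0,1],[0,0,0,0,1],[0,0,0,0,1]]'
python3 - <<'E'
from h import *
from rig import arm
s=snap("wrist","w9")
st=arm.state()
print(st['position'],st['width'],st['contact_force'],st['wrist_torque'])
a=cv2.imread("pics/w9.png")
cv2.imwrite("pics/w9z.png",cv2.resize(a[150:345,160:350],None,fx=4,fy=3,interpolation=cv2.INTER_CUBIC) if 0 else cv2.resize(a[150:345,160:350],None,fx=3,fy=3,interpolation=cv2.INTER_CUBIC))
E
```

```text
clock: 14.65
position: [0.4835, 0.3543, 0.279]
ee_rot: [-1.753, -2.606, 0.004]
contact_force: [0.6, -0.4, -5.6]
width: 0.426
[0.4834598  0.35431059 0.2789122 ] 0.4266703927817232 [-0.70060996 -0.26724392 -5.3134865 ] [-0.01458144 -0.0063912  -0.0018502 ]
```

View pics/w9z.png

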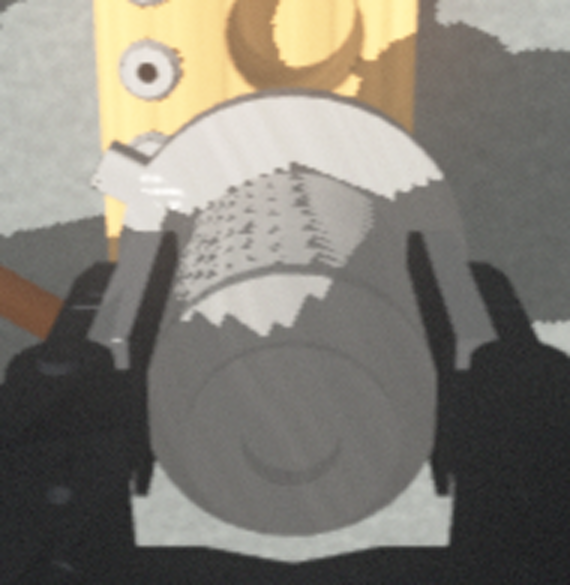

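```bash
cat >> h.py <<'E'
def overlay(tag,st,ox,oy,yaw,out,box=(160,150,190,195),sc=3,circ=((.0092,.03),(-.0358,.019),(-.0358-.006,.0135))):
    s=load(tag); a=cv2.imread(f"pics/{tag}.png"); T=R.from_rotvec(st['ee_rot']).as_matrix()
    c=st['position']+T[:,0]*ox+T[:,1]*oy
    x,y,W,H=box; b=cv2.resize(a[y:y+H,x:x+W],None,fx=sc,fy=sc,interpolation=cv2.INTER_CUBIC)
    tr=lambda p:tuple(((px(s,p)+.5-np.array([x,y]))*sc-.5).round().astype(int))
    for dz,r in circ:
        for t in np.linspace(0,2*np.pi,73):
            cv2.circle(b,tuple(int(i) for i in tr(c+T[:,2]*dz+r*np.array([np.cos(t),np.sin(t),0]))),1,(0,0,255),-1)
    e=np.array([np.cos(yaw),np.sin(yaw),0]); n=np.array([-e[1],e[0],0])
    for sg in (1,-1):
        for k in (-.004,.004): 
            cv2.line(b,tuple(int(i) for i in tr(c+T[:,2]*.0092+sg*.029*e+k*n)),tuple(int(i) for i in tr(c+T[:,2]*.0092+sg*.037*e+k*n)),(0,255,0),1)
    cv2.imwrite(out,b)
E
python3 - <<'E'
from h import *
from rig import arm
st=arm.state(); overlay("w9",st,0.002,0.0015,-0.11,"pics/o9.png")
E
```

```text
(no output)
```

View pics/o9.png

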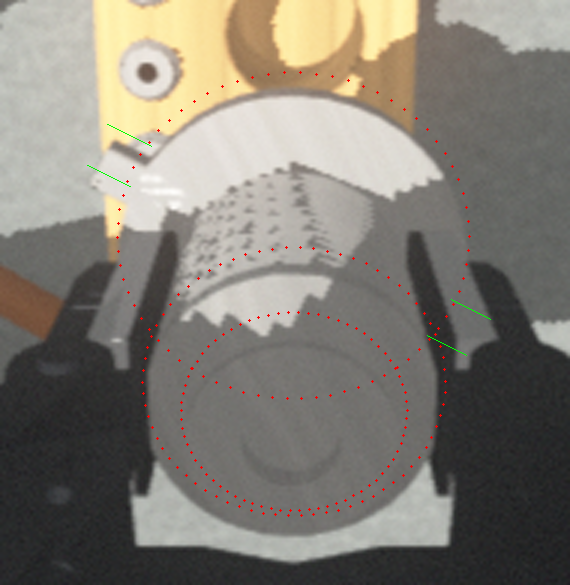

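Run:
```python
from h import *
from rig import arm
st=arm.state(); overlay("w9",st,-0.0015,0.0015,-0.11,"pics/o9b.png")
```

```text
(no output)
```

View pics/o9b.png

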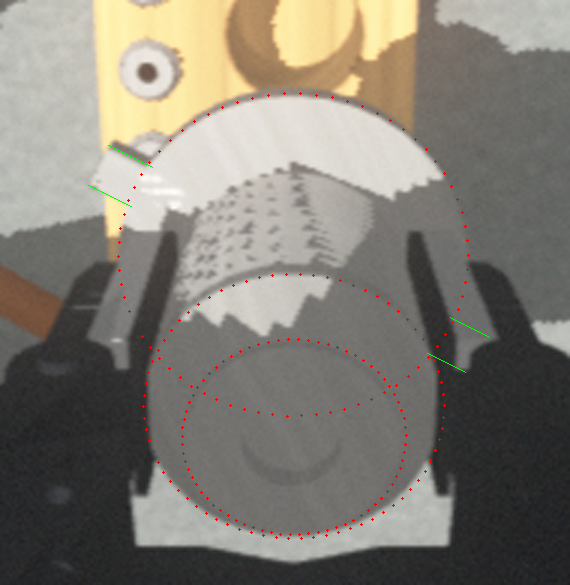

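```bash
python3 -m inch '[[-25,-5,0,0,1],[-40,-8,0,0,1],[-40,-8,0,0,1],[-40,-8,0,0,1],[-40,-8,0,0,1],[-40,-8,0,0,1],[-40,-8,0,0,1],[-40,-8,0,0,1],[-40,-6,0,0,1],[-38,-6,0,0,1],[-25,-3.5,0,-2,1],[0,0,0,-2,1]]'
python3 -m inch '[[0,0,0,0,1],[0,0,0,0,1]]'
python3 - <<'E'
from h import *
from rig import arm
s=snap("wrist","w10"); snap("top","top10"); snap("scene","sc10")
st=arm.state()
pickle.dump(st,open("pics/st10.pkl","wb"))
print(st['position'],st['joint_pos'],st['contact_force'],R.from_rotvec(st['ee_rot']).as_matrix().round(3))
overlay("w10",st,-0.0015,0.0015,-0.04,"pics/o10.png")
E
```

```text
clock: 16.2
position: [0.5663, -0.0558, 0.2801]
ee_rot: [-1.667, -2.663, 0.003]
contact_force: [-0.2, -0.9, -5.3]
width: 0.426
clock: 16.45
position: [0.5669, -0.0511, 0.2805]
ee_rot: [-1.66, -2.666, 0.0]
contact_force: [-0.1, 0.0, -5.2]
width: 0.426
[ 0.5670925  -0.05129212  0.28075967] [-0.79564226  0.19397939  0.94079087  1.62682854 -0.1588453   1.40182035
  0.62036459] [ 0.04810655  0.60130664 -5.10356827] [[-0.442  0.897 -0.   ]
 [ 0.897  0.442  0.   ]
 [ 0.    -0.    -1.   ]]
```

View pics/w10.png

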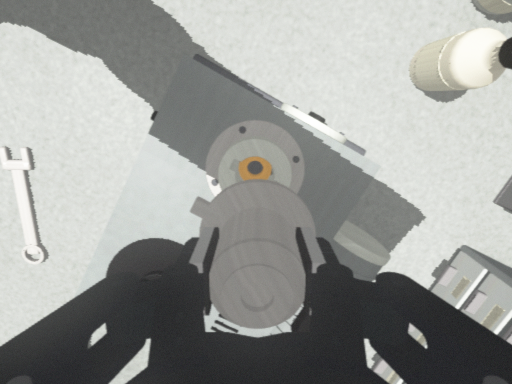

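View pics/o10.png

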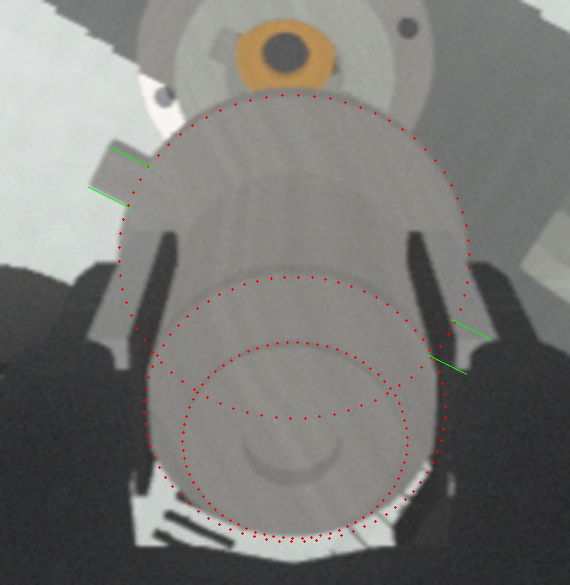

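View pics/sc10.png

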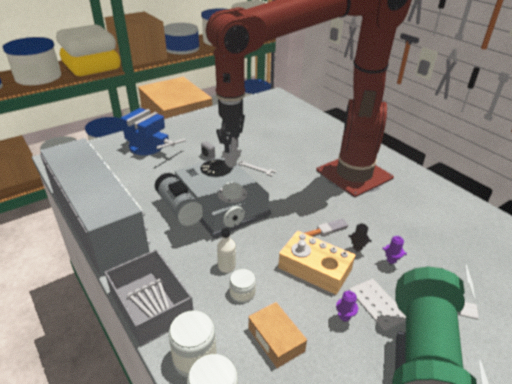

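```bash
cat >> h.py <<'E'
def rimov(tag,c,yaw,out,box=(190,100,140,110),sc=5):
    s=load(tag); a=cv2.imread(f"pics/{tag}.png"); x,y,W,H=box
    b=cv2.resize(a[y:y+H,x:x+W],None,fx=sc,fy=sc,interpolation=cv2.INTER_CUBIC)
    tr=lambda p:tuple(int(i) for i in ((px(s,p)+.5-np.array([x,y]))*sc-.5).round())
    for r,z,col in ((.035,.13,(0,0,255)),(.01825,.13,(255,0,0)),(.008,.098,(0,255,255))):
        for t in np.linspace(0,2*np.pi,73): cv2.circle(b,tr([c[0]+r*np.cos(t),c[1]+r*np.sin(t),z]),1,col,-1)
    e=np.array([np.cos(yaw),np.sin(yaw)]);n=np.array([-e[1],e[0]])
    for sg in (1,-1):
        q=[np.append(np.array(c)+sg*r*e+k*n,.13) for r,k in ((.0175,-.0055),(.0245,-.0055),(.0245,.0055),(.0175,.0055))]
        cv2.polylines(b,[np.array([tr(i) for i in q])],False,(0,255,0),1)
    cv2.imwrite(out,b)
E
python3 - <<'E'
from h import *
rimov("w5",(.567,-.053),-.043,"pics/r5.png",box=(215,110,125,110),sc=4)
rimov("w10",(.567,-.053),-.043,"pics/r10.png",sc=4)
a=cv2.imread("pics/r5.png");b=cv2.imread("pics/r10.png");h=min(len(a),len(b))
cv2.imwrite("pics/r.png",cv2.resize(np.hstack([a[:h],b[:h]]),None,fx=.75,fy=.75))
cv2.imwrite("pics/r5b.png",a)
E
```

```text
(no output)
```

View pics/r5.png

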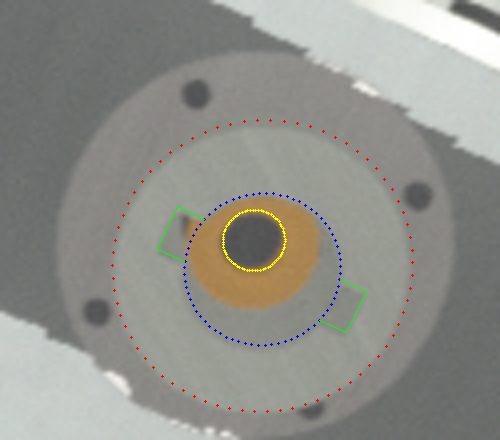

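View pics/r10.png

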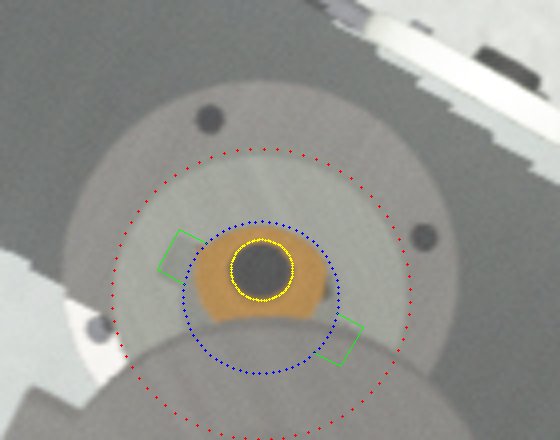

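```bash
python3 -m inch '[[0,-2.3,10,0,1],[0,0,20,0,1],[0,0,20,0,1],[0,0,20,0,1],[0,0,14,0,1],[0,0,6,0,1],[0,0,0,0,1],[0,0,0,0,1]]'
python3 - <<'E'
from h import *
from rig import arm
s=snap("wrist","w11"); 
st=arm.state()
print(st['position'],st['contact_force'],R.from_rotvec(st['ee_rot']).as_matrix().round(3)[:,0],toolshift(st,[.565,-.0523,.19]))
E
```

```text
clock: 17.6
position: [0.5655, -0.0531, 0.1915]
ee_rot: [1.661, 2.666, 0.001]
contact_force: [0.1, 0.2, -5.5]
width: 0.428
[ 0.56551414 -0.05313699  0.19148254] [-0.33810779  0.27121094 -4.51843966] [-0.441  0.898 -0.   ] [ 0.97843881 -0.09421925  1.48209203]
```

View pics/w11.png

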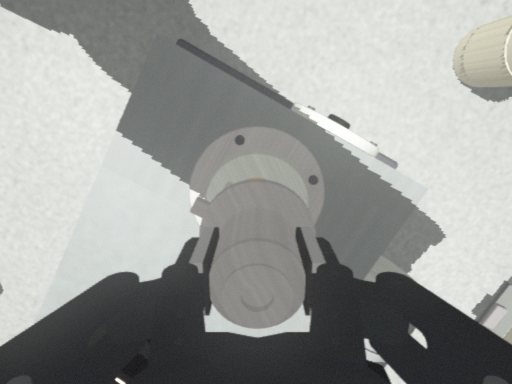

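Run:
```python
from h import *
rimov("w11",(.567,-.053),-.043,"pics/r11.png",box=(180,110,150,110),sc=4)
```

```text
(no output)
```

View pics/r11.png

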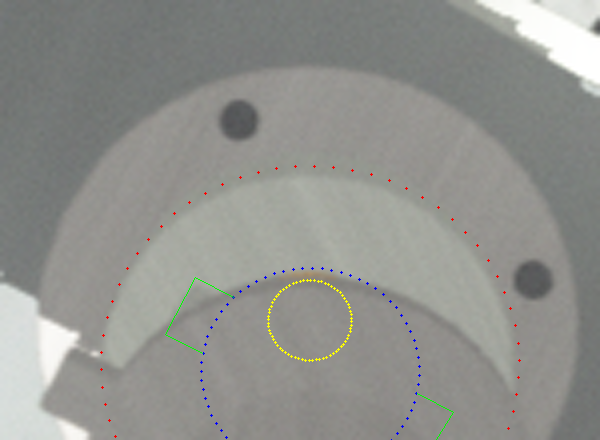

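```bash
python3 -m inch '[[0.3,0,4,0,1],[0,0,4,0,1],[0,0,3,0,1],[0,0,2,0,1],[0,0,0,0,1]]'
```

```text
clock: 18.27
position: [0.5649, -0.0528, 0.1776]
ee_rot: [-1.661, -2.666, 0.0]
contact_force: [-0.5, 0.1, -4.9]
width: 0.423
```

```bash
python3 -m inch '[[0,0,3,0,1],[0,0,3,0,1],[0,0,2,0,1],[0,0,2,0,1],[0,0,0,0,1]]'
python3 - <<'E'
from rig import arm
st=arm.state();print(st['contact_force'],st['wrist_torque'],st['position'])
E
```

```text
clock: 18.9
position: [0.5649, -0.0528, 0.1677]
ee_rot: [-1.661, -2.666, 0.0]
contact_force: [-0.0, 0.4, -5.1]
width: 0.426
[-0.03421477  0.41102872 -5.08106114] [ 0.01476906 -0.01288489  0.05499703] [ 0.56486846 -0.05275717  0.16766019]
```

```bash
python3 -m inch '[[0,0,4,0,1],[0,0,4,0,1],[0,0,3,0,1],[0,0,2,0,1],[0,0,0,0,1]]'
python3 - <<'E'
from rig import arm
st=arm.state();print(st['contact_force'],st['wrist_torque'],st['position'])
E
```

```text
clock: 19.52
position: [0.5649, -0.0528, 0.1547]
ee_rot: [-1.661, -2.666, 0.0]
contact_force: [-0.5, -0.7, -4.6]
width: 0.425
[-0.49789017 -0.71879186 -4.58078711] [-0.00991738  0.01239881 -0.00812733] [ 0.56486914 -0.05280405  0.15467491]
```

```bash
python3 -m inch '[[0,0,0,0,1],[0,0,2,0,1],[0,0,2,0,1],[0,0,2,0,1],[0,0,2,0,1],[0,0,0,0,1],[0,0,0,0,1]]' 100
python3 - <<'E'
from rig import arm
st=arm.state();print(st['contact_force'],st['wrist_torque'],st['position'])
E
```

```text
clock: 20.4
position: [0.5653, -0.0529, 0.1476]
ee_rot: [1.661, 2.666, 0.001]
contact_force: [-4.4, 0.6, 8.8]
width: 0.424
[-4.40477275  0.61351764  8.84516909] [ 0.05520112  0.935021   -0.0097981 ] [ 0.56531564 -0.0529131   0.14760903]
```

```bash
python3 -m inch '[[0,0,1,0,1],[0,0,1,0,1],[0,0,0.5,0,1],[0,0,0,0,1],[0,0,0,0,1]]'
python3 - <<'E'
from rig import arm
st=arm.state();print(st['contact_force'],st['wrist_torque'],st['position'])
E
python3 -m inch '[[0,0,0.7,0,1],[0,0,0,0,1],[0,0,0,0,1]]'
```

```text
clock: 21.02
position: [0.5654, -0.0529, 0.1454]
ee_rot: [1.661, 2.666, 0.001]
contact_force: [-5.2, 0.5, 10.3]
width: 0.425
[-5.17382271  0.52529359 10.27884373] [-0.00192965  1.27578723 -0.06368553] [ 0.56536111 -0.05294313  0.14535797]
clock: 21.4
position: [0.5654, -0.0529, 0.1453]
ee_rot: [1.661, 2.666, 0.002]
contact_force: [-7.4, 2.0, 18.2]
width: 0.422
```

```bash
python3 -m inch '[[0.2,-0.4,0.4,0,1],[0,0,0,0,1],[0,0,0,0,1]]'
python3 - <<'E'
from h import *
from rig import arm
snap("wrist","w12");snap("scene","sc12");snap("top","top12")
st=arm.state();print(st['contact_force'],st['wrist_torque'],st['position'],R.from_rotvec(st['ee_rot']).as_matrix().round(4)[:,2])
a=cv2.imread("pics/sc12.png");cv2.imwrite("pics/sc12z.png",cv2.resize(a[120:240,150:290],None,fx=5,fy=5,interpolation=cv2.INTER_CUBIC))
E
```

```text
clock: 21.78
position: [0.5654, -0.0529, 0.1453]
ee_rot: [1.661, 2.665, 0.003]
contact_force: [-7.6, 1.2, 20.7]
width: 0.424
[-6.80187225  1.78977559 20.46071352] [0.18165322 2.01825933 0.05410615] [ 0.56537075 -0.05292695  0.14527998] [ 0.0018  0.001  -1.    ]
```

View pics/sc12z.png

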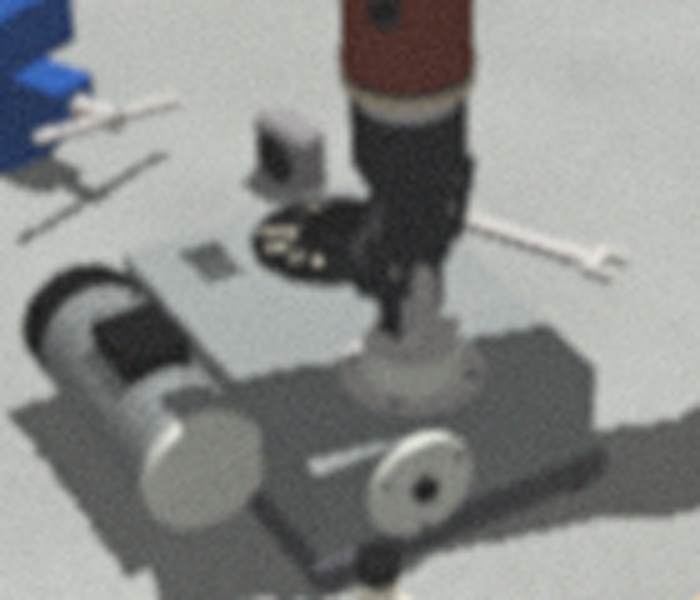

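View pics/w12.png

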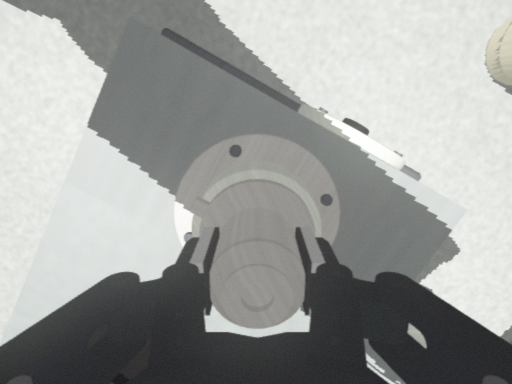

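View pics/top12.png

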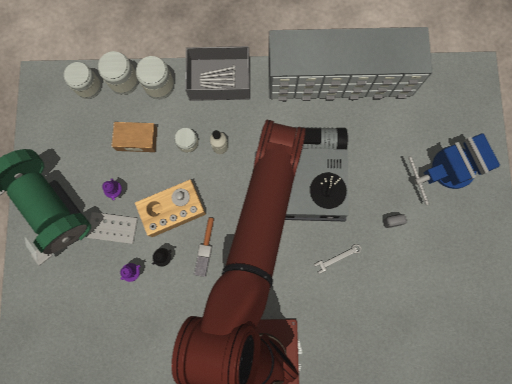

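```bash
python3 -m inch '[[0,0,0.8,0,1],[0,0,0,0,1],[0,0,0,0,1],[0,0,0,0,1]]'
python3 - <<'E'
from h import *
from rig import arm
snap("wrist","w13")
for i in range(2):
    st=arm.state();print(st['contact_force'],st['position'],st['joint_pos'])
a=cv2.imread("pics/top12.png");cv2.imwrite("pics/kn.png",cv2.resize(a[160:220,295:365],None,fx=8,fy=8,interpolation=cv2.INTER_CUBIC))
rimov("w13",(.567,-.053),-.043,"pics/r13.png",box=(170,120,180,130),sc=4)
E
```

```text
clock: 22.42
position: [0.5654, -0.0529, 0.1452]
ee_rot: [1.661, 2.666, 0.004]
contact_force: [-11.6, 1.8, 29.5]
width: 0.425
[-11.68133722   1.99302981  29.09017423] [ 0.56542394 -0.05294466  0.14524683] [-0.73364811  0.31046061  0.89805297  1.81334251 -0.26771271  1.1431029
  0.70951406]
[-11.68133722   1.99302981  29.09017423] [ 0.56542394 -0.05294466  0.14524683] [-0.73364811  0.31046061  0.89805297  1.81334251 -0.26771271  1.1431029
  0.70951406]
```

View pics/kn.png

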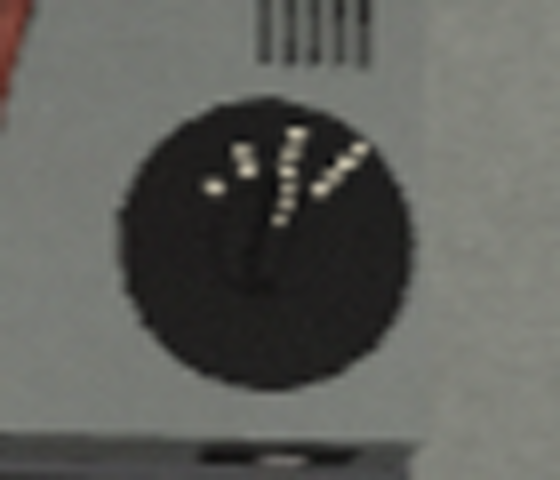

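View pics/r13.png

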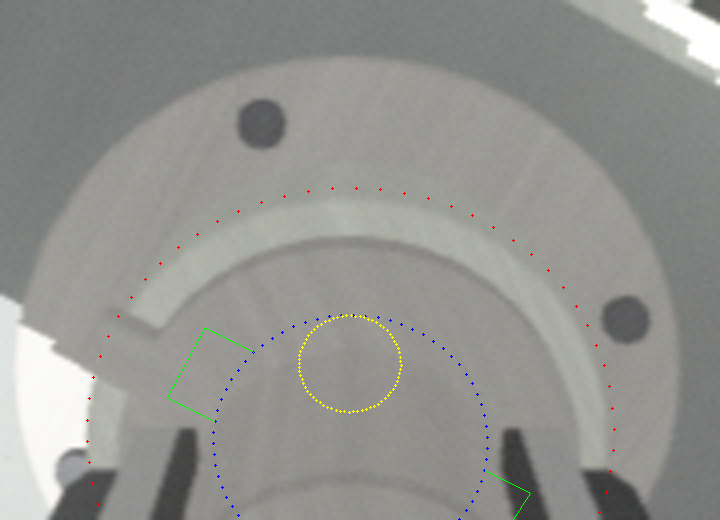

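```bash
python3 -c "
from rig import arm
print(arm.sign_off())"
```

```text
the job is handed in; nothing more can be done
None
```

I turned the selector from one dot to three dots. Then I lifted the big chuck out of the rack, pushed it keyed into the port and pressed it home. The job was handed in at about 22.4 s with the chuck still gripped and pressed down.

**Selector:** the wrist picture after release and the last top view both show the pointer line on the three-dot row.

**Keys:** the chuck passed the height where the keys would rest on the rim with no rise in force, so they went into the slots without any searching.

**Fully home:** the tool stopped at z = 0.1452–0.1453 m; I expected 0.1452. The last 9 N of push moved it only about 0.05 mm, so it is on a hard stop. The upward reaction was about 29 N; the spring gives 16 N at full depth. The wrist picture shows the flange centred on the rim, and the chuck has not slipped in the fingers.

**Other objects:** none of them looks displaced in the last top view.

**Disagreements:**
- The top and wrist cameras differed by about 5 mm on the port's position. I used the wrist view, which also fitted the chuck in the gripper.
- A sideways force of about 12 N stayed on the tool at the end. A small correction did not reduce it.

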